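Gauge the silver bangles

TASK

Take the plug gauge by its wooden handle and lower it, held upright, right down through the bangle that it fits. Then bring that bangle so that it lies wholly on the square sheet of white paper, and finish with the gauge out of the bangle, standing upright on its nose on the bench or the paper. Leave the other, smaller bangle where it is.

Things in the scene. Friction and masses are not known exactly. Their poses are not given: they have to be found in the camera images.
- gauge: Plug gauge, loose, 0.35 kg, standing upright on its nose on the bench, 100 mm tall. Bottom up: steel nose tapering from a flat end of 28 mm diameter to 44 mm at 10 mm height; straight plug of 44 mm from 10 to 40 mm; wooden handle of 24 mm diameter from 40 to 100 mm, to be gripped (29 mm brass collar at its foot). Origin: centre of the flat nose end; z up the handle; yaw is of no matter.
- bangle_wide: The larger of two plain silver bangles, loose, 0.1 kg, flat on the bench: closed round band, 64 mm outside and 52 mm inside diameter, 24 mm tall, open right through. The gauge passes with 4 mm to spare all round, and slides the bangle along if moved sideways in it. Origin: centre of the hole at the underside; z up. The two bangles' places are swapped at random.
- bangle_narrow: The smaller of the two silver bangles, loose, about 0.08 kg, lying flat on the bench: 50 mm outside and 38 mm inside diameter, 24 mm tall. The gauge does not pass through it. Origin: centre of the hole at the underside; z up.
- sheet: Square sheet of plain white paper, 150 by 150 mm, flat on the bench, fixed; it has no edge that catches: things slide onto it freely and lie on it at bench height. Passed bangles go here. Origin: its centre, at bench height; x and y along its sides, z up.
Things that resemble listed ones, but are neither listed nor needed, are in the scene too. Leave any green, orange or purple look-alike of the gauge alone.

How it is judged:
By the outcome, as a careful person would: the job done as asked, in the order asked, and still so for the second after the job is handed in, with the robot touching nothing.
It also fails if it takes over 51 s, if anything falls off the work surface, if the arm or the gripper's body presses on something with over 40 N, if the wrist force passes 120 N, or if a joint passes its speed limit or range.

ROBOT

A 6-joint arm with a two-finger parallel gripper is mounted at the origin on the work surface. World frame = base frame: x ahead of the robot, y to its left, z up, the work surface at z = 0. Lengths are in m, angles in rad, forces in N, time in s.
With the tool pointing down it reaches from about 0.375 to 0.975 m from the base axis. Payload 3.8 kg.
Tool frame: the origin (TCP) lies on the centre line of the jaws, within the pads' length; the fingertips stand 22 mm ahead of it and the grasp point (between the pads) lies 3 mm ahead of it; x points along the fingers, y is the direction in which the jaws open and shut, and the axes are right-handed (so a half turn about x gives the same grasp; the last joint's range is limited). The gripper opens to 85 mm and grips with 20 to 120 N. Pads are 22 mm wide; open, the fingers measure 114 mm over their backs; the gripper's body (76 mm by 85 mm) begins 54 mm behind the grasp point. The pads swing forward as they close: fully open they stand 13 mm farther back than shut.
Start: joints at [-1.346, 0.264, 1.604, -0, 1.274, -0.037], TCP at [0.175, -0.652, 0.253] pointing down, gripper open.
Joint ranges: [-2.63, 2.63], [-0.94, 2.18], [0.31, 2.57], [-1.31, 4.45], [0, 2.66], [-2.55, 2.55]. Speed limits (rad/s): [2.57, 2.57, 3.14, 3.14, 3.14, 3.14].

INTERFACE

Orientations are given as a rotation vector (axis times angle).
In Python, from workcell import monitor, eyes, finish_job gives the robot as it stands. The module is installed in compiled form; this text tells all that it offers.
- The arm moves only by the tool play_rows, never from a script. Its argument "deltas" is a list of rows, each an object of numbers: "wx", "wy", "wz": the turn, a rotation vector about the world's x, y, z in degrees; "x", "y", "z": the shift along the world's x, y, z in mm; "fingers": the closure, from -1 (fully open) to 1 (shut), so that 0 is half open. A call has 1 to 20 rows; each row is the pose to reach, as a shift and turn from the pose commanded when the call began; what a row does not reach only later rows make up. A row lasts 1/8 s, in which the tool goes at most 62.5 mm and 10.7 degrees, less where a joint would pass 70% of its speed; a pose out of reach is approached as far as the arm can. A call with a gripper value outside its range is refused whole. The fingers move at their own pace and stop on an object; "grip_force" is the grip in N (left out, the last holds). Time passes only in rows, so rows that repeat a pose let the fingers close. It gives the time, the measured TCP pose, the force and the opening at its end, in the units of the state.
- monitor.read_state(): the state, without advancing time (a new reading comes with each control period).
- eyes.read_camera(name): name is "scene" or "top" or "wrist"; returns a dict with "frame" (420x560x3 uint8, red, green, blue), "depth" (420x560 float32, m along the optical axis (not along the pixel's ray), 0 where there is no reading), "K" (3x3 intrinsics, pixels), "view" (4x4, takes a point from world to camera coordinates); the wrist camera has in their place "tool_from_camera" (4x4, takes a point from camera to tool coordinates, whose origin is the TCP and whose axes are the tool frame's). Camera axes: x right, y down, z forward; pixel columns grow to the right and rows downward; lengths in m; the calibration is good to about 2 mm. A picture is of the moment at which its call begins: read the wrist's pose just before it.
- finish_job(): hands the job in, once; it reports no verdict.
The state is a dict: "time": time; "q": joint angles; "joint_vel": joint speeds; "joint_torque": joint torques, N m; "tool_pos": TCP position; "tcp_rot": TCP orientation; "wrist_force": force on the tool from outside, world axes, zero at the start; "torque": the same for the moment, N m; "width": opening from 0.0 (shut) to 1.0 (fully open).
Only numpy, scipy, OpenCV 4.12 (cv2) and the standard library are available. Lean on these libraries where they do the work, as an engineer would, in place of code of your own. Each camera call takes 0.05 s, during which the arm holds its last target.

## Working session

There is one attempt and no reset: what is moved stays moved. The work goes in short steps, Python scripts to look and compute and a tool call to move; the robot and the scene stay as the last step left them, time stands still between calls to the robot, and variables do not carry over. Pictures are saved under pics/ and viewed, and the job is handed in when it is done.

Besides the shell and the picture viewer there is one more tool, called as name(argument=value, ...), one argument or row to a line, values as JSON. play_rows: Moves the arm, as the interface text tells. Its arguments: {"type":"object","properties":{"deltas":{"type":"array"},"grip_force":{"type":"number"}},"required":["deltas"]}

```bash
mkdir -p pics; cat > h.py <<'E'
import numpy as np, cv2
from workcell import monitor, eyes, finish_job
def cam(n,save=None):
    s=monitor.read_state(); c=eyes.read_camera(n)
    if save: cv2.imwrite('pics/'+save,c['frame'][:,:,::-1])
    return s,c
def world_ray(c,u,v,z):
    K=c['K'];V=c['view'];R=V[:3,:3];t=V[:3,3]
    o=-R.T@t; d=R.T@np.linalg.solve(K,[u,v,1.0])
    return o+d*(z-o[2])/d[2]
def pts(c):
    K=c['K'];V=c['view'];h,w=c['depth'].shape
    u,v=np.meshgrid(np.arange(w),np.arange(h));d=c['depth']
    p=np.stack([(u-K[0,2])/K[0,0]*d,(v-K[1,2])/K[1,1]*d,d],-1)
    return (p-V[:3,3])@V[:3,:3]
E
python3 - <<'E'
from h import *
for n in ['top','scene','wrist']:
    s,c=cam(n,n+'1.png')
    if n!='wrist': print(n,np.round(c['view'],3).tolist())
print({k:np.round(v,3).tolist() for k,v in s.items()})
E
```

```text
top [[-0.017, -1.0, 0.016, 0.104], [-0.998, 0.016, -0.067, 0.517], [0.067, -0.017, -0.998, 0.764], [0.0, 0.0, 0.0, 1.0]]
scene [[-0.81, 0.586, 0.016, 0.32], [0.285, 0.418, -0.863, -0.146], [-0.512, -0.694, -0.505, 1.273], [0.0, 0.0, 0.0, 1.0]]
{'time': 0.1, 'q': [-1.346, 0.265, 1.605, -0.0, 1.274, -0.037], 'joint_vel': [0.0, -0.003, -0.004, 0.001, -0.0, -0.001], 'joint_torque': [0.001, -51.671, -36.859, -0.0, 0.006, 0.0], 'tool_pos': [0.175, -0.651, 0.252], 'tcp_rot': [2.082, 0.276, -2.083], 'wrist_force': [-0.693, 0.212, 0.891], 'torque': [0.033, 0.016, -0.023], 'width': 0.997}
```

View pics/top1.png

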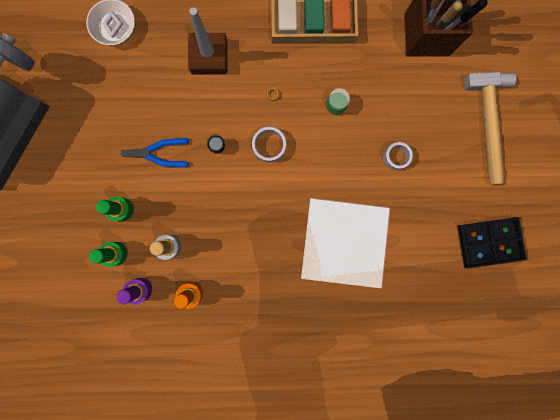

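View pics/scene1.png

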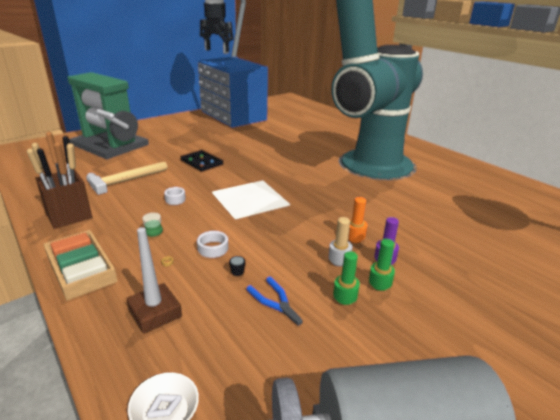

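Could be taken for the gauge (top view): steel with a wooden handle at (165,247), green at (115,208) and (108,254), purple at (133,291), orange at (187,296). I choose the wooden one at (165,247). The bangles are at (269,144), which looks larger, and (398,155). The sheet is around (346,243).

```bash
python3 - <<'E'
from h import *
s,c=cam('top'); f=c['frame']; P=pts(c)
cv2.imwrite('pics/crop1.png',cv2.resize(f[120:310,80:420,::-1],None,fx=2.3,fy=2.3,interpolation=cv2.INTER_CUBIC))
hsv=cv2.cvtColor(f,cv2.COLOR_RGB2HSV)
# bangles: height mask + low saturation
Z=P[...,2]
for n,(u,v) in {'A':(269,144),'B':(398,155)}.items():
    m=np.zeros(Z.shape,np.uint8); m[v-30:v+30,u-30:u+30]=((Z>0.019)&(Z<.03))[v-30:v+30,u-30:u+30]
    cs,_=cv2.findContours(m,cv2.RETR_CCOMP,cv2.CHAIN_APPROX_NONE)
    for k in cs:
        if len(k)<20: continue
        W=np.array([world_ray(c,*q[0],.024)[:2] for q in k],np.float32)
        (x,y),r=cv2.minEnclosingCircle(W); print(n,len(k),'centre',round(x,4),round(y,4),'dia',round(2*r,4),'z',np.median(Z[m>0]))
# gauge & lookalikes: per-height slices
for n,(u,v) in {'gauge':(165,247),'g1':(115,208),'g2':(108,254),'pu':(133,291),'or':(187,296)}.items():
    w=np.s_[v-22:v+22,u-25:u+25]; q=P[w].reshape(-1,3); 
    top=q[(q[:,2]>.09)&(q[:,2]<.108)]; low=q[(q[:,2]>.036)&(q[:,2]<.046)]
    print(n,'top',np.round((top.min(0)+top.max(0))/2,4),np.ptp(top,axis=0).round(3),'low',np.round((low.min(0)+low.max(0))/2,4),np.ptp(low,axis=0).round(3))
m=((hsv[...,1]<60)&(hsv[...,2]>150)).astype(np.uint8); m[:180]=0; m[:, :250]=0; m[320:]=0
m=cv2.morphologyEx(m,cv2.MORPH_CLOSE,np.ones((9,9)))
k=max(cv2.findContours(m,cv2.RETR_EXTERNAL,cv2.CHAIN_APPROX_SIMPLE)[0],key=cv2.contourArea)
r=cv2.boxPoints(cv2.minAreaRect(k)); W=np.array([world_ray(c,*p,0)[:2] for p in r]); print(W.round(4),W.mean(0).round(4),np.linalg.norm(W-np.roll(W,1,0),axis=1))
for n,p in {'cap':(216,144),'green cap':(338,101),'ring':(273,94),'plier':(150,152)}.items():
    print(n,P[p[1],p[0]].round(3))
E
```

```text
A 96 centre 0.6275 0.1086 dia 0.0639 z 0.022388028381326974
A 80 centre 0.628 0.1091 dia 0.0556 z 0.022388028381326974
B 75 centre 0.6027 -0.1296 dia 0.0503 z 0.022201251998098213
B 60 centre 0.6033 -0.13 dia 0.0413 z 0.022201251998098213
gauge top [0.4435 0.2932 0.0966] [0.023 0.023 0.01 ] low [0.4431 0.2924 0.0411] [0.042 0.04  0.01 ]
g1 top [0.5125 0.3796 0.096 ] [0.022 0.023 0.011] low [0.5125 0.3789 0.041 ] [0.041 0.04  0.01 ]
g2 top [0.4324 0.3903 0.0958] [0.023 0.023 0.012] low [0.4327 0.3892 0.0411] [0.042 0.038 0.01 ]
pu top [0.3666 0.3464 0.0963] [0.024 0.024 0.012] low [0.3667 0.3457 0.041 ] [0.043 0.041 0.01 ]
or top [0.3577 0.2537 0.0966] [0.023 0.023 0.011] low [0.3581 0.2546 0.041 ] [0.044 0.044 0.01 ]
[[ 0.3795  0.0531]
 [ 0.5284  0.033 ]
 [ 0.509  -0.1168]
 [ 0.3602 -0.0947]] [ 0.4443 -0.0314] [0.14911384 0.15016445 0.15105445 0.15041122]
cap [0.627 0.204 0.028]
green cap [ 0.701 -0.018  0.039]
ring [0.728 0.099 0.001]
plier [0.619 0.33  0.002]
```

View pics/crop1.png

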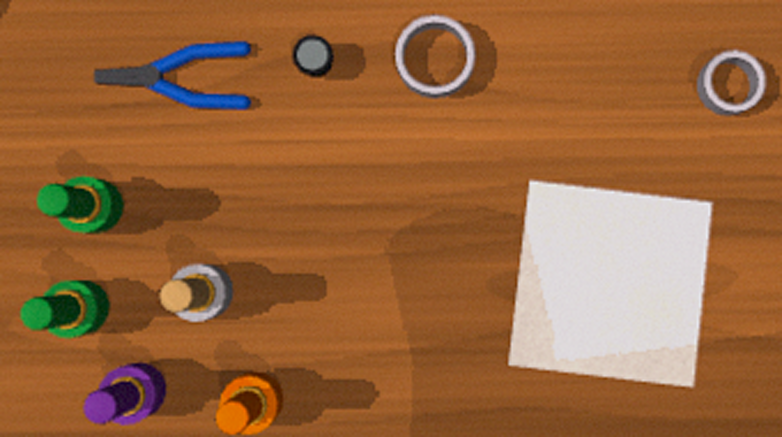

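play_rows(
  deltas=[
    {"x":35,"y":45,"wz":8},
    {"x":70,"y":90,"wz":16},
    {"x":105,"y":135,"wz":24},
    {"x":140,"y":180,"wz":32},
    {"x":175,"y":230,"wz":40},
    {"x":210,"y":280,"wz":48},
    {"x":245,"y":330,"wz":56},
    {"x":280,"y":390,"wz":64},
    {"x":310,"y":445,"wz":72},
    {"x":325,"y":500,"wz":80},
    {"x":325,"y":555,"wz":88},
    {"x":320,"y":610,"wz":90},
    {"x":310,"y":665,"wz":90},
    {"x":300,"y":720,"wz":90},
    {"x":290,"y":775,"wz":90},
    {"x":280,"y":830,"wz":90},
    {"x":268,"y":885,"wz":90},
    {"x":268,"y":930,"wz":90},
    {"x":268,"y":944,"wz":90},
    {"x":268,"y":944,"wz":90},
  ],
  grip_force=40,
)

```text
schema error: expected keys wx, wy, wz, x, y, z, fingers
```

```bash
cat >> h.py <<'E'
from scipy.spatial.transform import Rotation as Ro
def wristview(c,s):
    T=np.eye(4);T[:3,:3]=Ro.from_rotvec(s['tcp_rot']).as_matrix();T[:3,3]=s['tool_pos']
    c['view']=np.linalg.inv(T@c['tool_from_camera']); return c
E
python3 - <<'E'
from h import *
s,c=cam('wrist','w2.png'); c=wristview(c,s); P=pts(c)
print(s['time'],np.array(s['tool_pos']).round(4),Ro.from_rotvec(s['tcp_rot']).as_matrix().round(3).tolist(),np.array(s['q']).round(2))
for lo,hi in((.09,.11),(.055,.085),(.03,.046)):
    m=(P[...,2]>lo)&(P[...,2]<hi)&(np.hypot(P[...,0]-.443,P[...,1]-.293)<.04)&(c['depth']>0)
    q=P[m]
    if len(q): print(lo,len(q),((q.min(0)+q.max(0))/2).round(4),np.ptp(q,axis=0).round(3))
E
```

```text
0.2 [ 0.1746 -0.6516  0.2524] [[-0.0, 0.259, -0.966], [0.001, -0.966, -0.259], [-1.0, -0.001, -0.0]] [-1.35  0.26  1.6  -0.    1.27 -0.04]
```

View pics/w2.png

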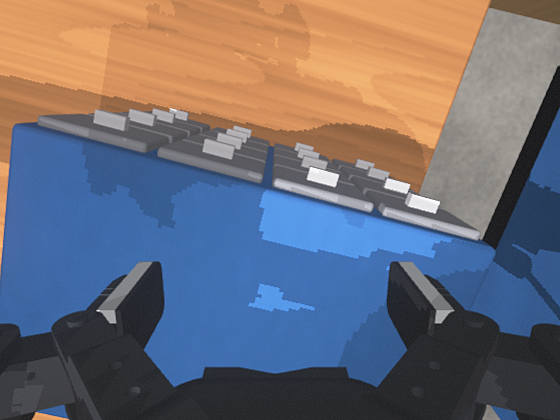

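The call was refused because every key is required. The wrist view shows the blue cabinet right under the gripper, with its top edge running from (15,130) to (490,245), so I'll rise a little as I leave.

play_rows(
  deltas=[
    {"wx":0,"wy":0,"wz":4,"x":15,"y":20,"z":30,"fingers":-1},
    {"wx":0,"wy":0,"wz":12,"x":50,"y":65,"z":40,"fingers":-1},
    {"wx":0,"wy":0,"wz":20,"x":85,"y":110,"z":40,"fingers":-1},
    {"wx":0,"wy":0,"wz":28,"x":120,"y":155,"z":40,"fingers":-1},
    {"wx":0,"wy":0,"wz":36,"x":155,"y":200,"z":40,"fingers":-1},
    {"wx":0,"wy":0,"wz":44,"x":190,"y":245,"z":40,"fingers":-1},
    {"wx":0,"wy":0,"wz":52,"x":225,"y":295,"z":40,"fingers":-1},
    {"wx":0,"wy":0,"wz":60,"x":260,"y":345,"z":40,"fingers":-1},
    {"wx":0,"wy":0,"wz":68,"x":290,"y":395,"z":40,"fingers":-1},
    {"wx":0,"wy":0,"wz":76,"x":315,"y":450,"z":40,"fingers":-1},
    {"wx":0,"wy":0,"wz":84,"x":325,"y":505,"z":30,"fingers":-1},
    {"wx":0,"wy":0,"wz":90,"x":325,"y":560,"z":20,"fingers":-1},
    {"wx":0,"wy":0,"wz":90,"x":320,"y":615,"z":10,"fingers":-1},
    {"wx":0,"wy":0,"wz":90,"x":310,"y":670,"z":0,"fingers":-1},
    {"wx":0,"wy":0,"wz":90,"x":300,"y":725,"z":0,"fingers":-1},
    {"wx":0,"wy":0,"wz":90,"x":290,"y":780,"z":0,"fingers":-1},
    {"wx":0,"wy":0,"wz":90,"x":280,"y":835,"z":0,"fingers":-1},
    {"wx":0,"wy":0,"wz":90,"x":268,"y":890,"z":0,"fingers":-1},
    {"wx":0,"wy":0,"wz":90,"x":268,"y":944,"z":0,"fingers":-1},
    {"wx":0,"wy":0,"wz":90,"x":268,"y":944,"z":0,"fingers":-1},
  ],
  grip_force=40,
)

```text
time: 2.75
tool_pos: [0.4421, 0.2952, 0.2533]
tcp_rot: [1.011, 1.324, -1.01]
wrist_force: [0.4, -0.0, -0.0]
width: 1.0
```

```bash

python3 - <<'E'
from h import *
s,c=cam('wrist','w3.png'); c=wristview(c,s); P=pts(c)
print(s['time'],np.array(s['tool_pos']).round(4),Ro.from_rotvec(s['tcp_rot']).as_matrix().round(3).tolist(),np.array(s['q']).round(2))
for lo,hi in((.09,.11),(.055,.085),(.03,.046)):
    m=(P[...,2]>lo)&(P[...,2]<hi)&(np.hypot(P[...,0]-.443,P[...,1]-.293)<.04)&(c['depth']>0)
    q=P[m]
    if len(q): print(lo,len(q),((q.min(0)+q.max(0))/2).round(4),np.ptp(q,axis=0).round(3))
E
```

```text
2.75 [0.4421 0.2952 0.2533] [[0.0, 0.965, 0.263], [0.001, 0.263, -0.965], [-1.0, 0.0, -0.001]] [ 0.54 -0.01  1.91  0.    1.24  0.27]
0.09 773 [0.4412 0.2954 0.0961] [0.023 0.024 0.012]
0.055 168 [0.4407 0.302  0.0702] [0.023 0.01  0.029]
0.03 944 [0.4413 0.2967 0.038 ] [0.043 0.04  0.016]
```

View pics/w3.png

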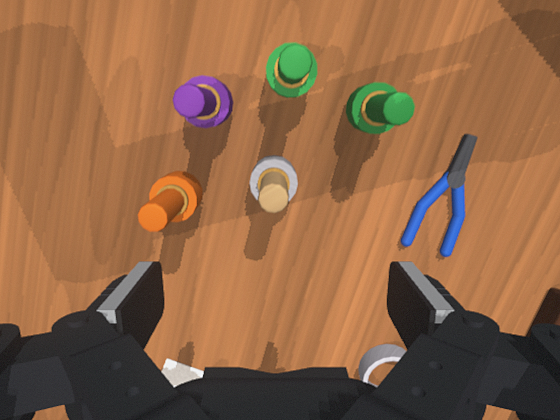

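The wrist view shows the wooden-handled steel gauge at (273,185), between clear neighbours: orange (165,205), purple (203,100), green (292,65) and green (378,108). The two views agree within about 2 mm. Descending now.

play_rows(
  deltas=[
    {"wx":0,"wy":0,"wz":0,"x":-1,"y":2,"z":-40,"fingers":-1},
    {"wx":0,"wy":0,"wz":0,"x":-1,"y":2,"z":-80,"fingers":-1},
    {"wx":0,"wy":0,"wz":0,"x":-1,"y":2,"z":-115,"fingers":-0.8},
    {"wx":0,"wy":0,"wz":0,"x":-1,"y":2,"z":-145,"fingers":-0.5},
    {"wx":0,"wy":0,"wz":0,"x":-1,"y":2,"z":-165,"fingers":-0.3},
    {"wx":0,"wy":0,"wz":0,"x":-1,"y":2,"z":-175,"fingers":-0.2},
    {"wx":0,"wy":0,"wz":0,"x":-1,"y":2,"z":-175,"fingers":-0.2},
    {"wx":0,"wy":0,"wz":0,"x":-1,"y":2,"z":-175,"fingers":-0.2},
  ],
)

```text
time: 3.8
tool_pos: [0.4425, 0.2941, 0.0794]
tcp_rot: [1.016, 1.321, -1.013]
wrist_force: [0.0, 0.0, -0.1]
width: 0.598
```

```bash

python3 - <<'E'
from h import *
s,c=cam('scene','s4.png'); cv2.imwrite('pics/s4c.png',cv2.resize(c['frame'][150:330,240:480,::-1],None,fx=3,fy=3))
s,c=cam('wrist','w4.png')
E
```

```text
(no output)
```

View pics/s4c.png

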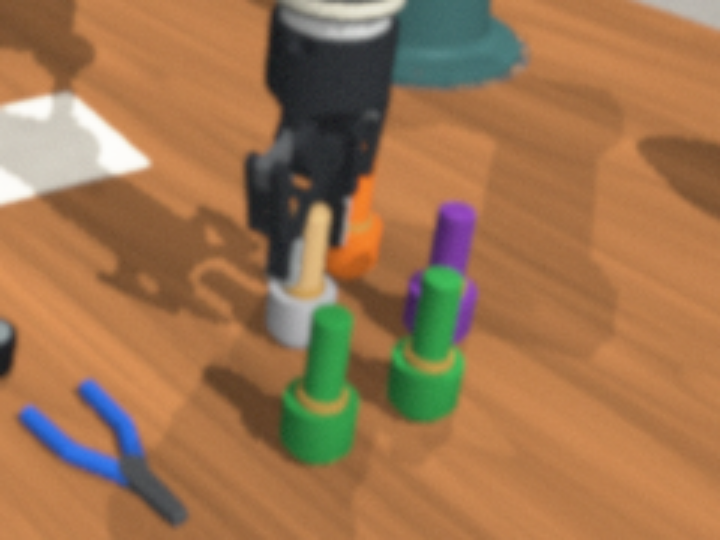

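View pics/w4.png

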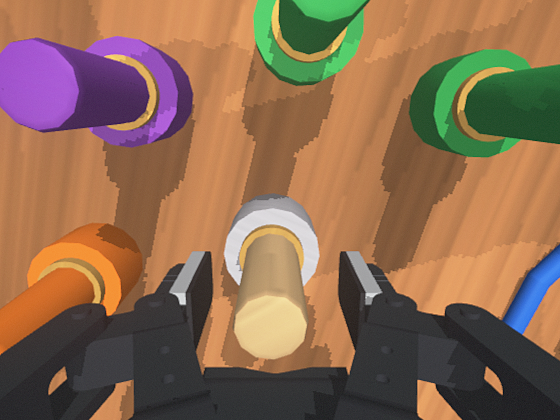

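The handle, at (272,300) in the wrist view, stands between the pads and the neighbours are clear. Closing the fingers.

play_rows(
  deltas=[
    {"wx":0,"wy":0,"wz":0,"x":0,"y":0,"z":0,"fingers":0.2},
    {"wx":0,"wy":0,"wz":0,"x":0,"y":0,"z":0,"fingers":0.5},
    {"wx":0,"wy":0,"wz":0,"x":0,"y":0,"z":0,"fingers":1},
    {"wx":0,"wy":0,"wz":0,"x":0,"y":0,"z":0,"fingers":1},
    {"wx":0,"wy":0,"wz":0,"x":0,"y":0,"z":0,"fingers":1},
    {"wx":0,"wy":0,"wz":0,"x":0,"y":0,"z":0,"fingers":1},
  ],
  grip_force=50,
)

```text
time: 4.65
tool_pos: [0.4418, 0.2942, 0.0789]
tcp_rot: [1.014, 1.322, -1.014]
wrist_force: [-0.6, -0.5, 5.6]
width: 0.271
```

```bash

python3 - <<'E'
from h import *
s,c=cam('top','t5.png'); P=pts(c)
print(s['time'],np.array(s['tool_pos']).round(4),s['width'],np.array(s['wrist_force']).round(2))
E
```

```text
4.65 [0.4418 0.2942 0.0789] 0.271164199526116 [-0.63 -0.54  5.58]
```

play_rows(
  deltas=[
    {"wx":0,"wy":0,"wz":0,"x":0,"y":0,"z":15,"fingers":1},
    {"wx":0,"wy":0,"wz":0,"x":0,"y":0,"z":40,"fingers":1},
    {"wx":0,"wy":0,"wz":0,"x":0,"y":0,"z":65,"fingers":1},
    {"wx":0,"wy":0,"wz":0,"x":10,"y":-10,"z":70,"fingers":1},
    {"wx":0,"wy":0,"wz":0,"x":35,"y":-35,"z":70,"fingers":1},
    {"wx":0,"wy":0,"wz":0,"x":65,"y":-65,"z":70,"fingers":1},
    {"wx":0,"wy":0,"wz":0,"x":95,"y":-95,"z":70,"fingers":1},
    {"wx":0,"wy":0,"wz":0,"x":125,"y":-125,"z":70,"fingers":1},
    {"wx":0,"wy":0,"wz":0,"x":155,"y":-155,"z":70,"fingers":1},
    {"wx":0,"wy":0,"wz":0,"x":175,"y":-175,"z":70,"fingers":1},
    {"wx":0,"wy":0,"wz":0,"x":185,"y":-184,"z":70,"fingers":1},
    {"wx":0,"wy":0,"wz":0,"x":185,"y":-184,"z":70,"fingers":1},
    {"wx":0,"wy":0,"wz":0,"x":185,"y":-184,"z":70,"fingers":1},
    {"wx":0,"wy":0,"wz":0,"x":185,"y":-184,"z":70,"fingers":1},
  ],
)

```text
time: 6.45
tool_pos: [0.6258, 0.1111, 0.1482]
tcp_rot: [1.013, 1.323, -1.013]
wrist_force: [-0.6, 0.2, -4.1]
width: 0.265
```

```bash

python3 - <<'E'
from h import *
s,c=cam('wrist','w6.png')
print(s['time'],np.array(s['tool_pos']).round(4),s['width'],np.array(s['wrist_force']).round(2),Ro.from_rotvec(s['tcp_rot']).as_matrix()[2].round(3))
c=wristview(c,s);P=pts(c)
for lo,hi in((.13,.18),(.095,.113)):
    m=(P[...,2]>lo)&(P[...,2]<hi)&(np.hypot(P[...,0]-.627,P[...,1]-.11)<.04)&(c['depth']>0);q=P[m]
    if len(q): print(lo,len(q),((q.min(0)+q.max(0))/2).round(4),np.ptp(q,axis=0).round(3))
m=(P[...,2]>.018)&(P[...,2]<.03)&(np.hypot(P[...,0]-.627,P[...,1]-.11)<.04)&(c['depth']>0)
q=P[m]; print(len(q),((q.min(0)+q.max(0))/2).round(4),np.ptp(q,axis=0).round(3))
s,c=cam('scene'); cv2.imwrite('pics/s6c.png',cv2.resize(c['frame'][130:310,130:370,::-1],None,fx=3,fy=3))
s,c=cam('top','t6.png');P=pts(c)
for lo,hi in((.1,.115),(.075,.1)):
    m=(P[...,2]>lo)&(P[...,2]<hi)&(np.hypot(P[...,0]-.627,P[...,1]-.11)<.03)&(c['depth']>0);q=P[m]
    if len(q): print(lo,len(q),((q.min(0)+q.max(0))/2).round(4),np.ptp(q,axis=0).round(3))
E
```

```text
6.45 [0.6258 0.1111 0.1482] 0.2652627516395795 [-0.57  0.16 -4.08] [-1.    -0.001 -0.   ]
0.13 14627 [0.6236 0.1169 0.155 ] [0.073 0.038 0.05 ]
0.095 2488 [0.6244 0.1207 0.104 ] [0.041 0.027 0.018]
1454 [0.6266 0.1168 0.0218] [0.063 0.05  0.008]
0.1 74 [0.6175 0.1223 0.1072] [0.021 0.019 0.013]
0.075 24 [0.6139 0.1237 0.0884] [0.014 0.015 0.023]
```

View pics/w6.png

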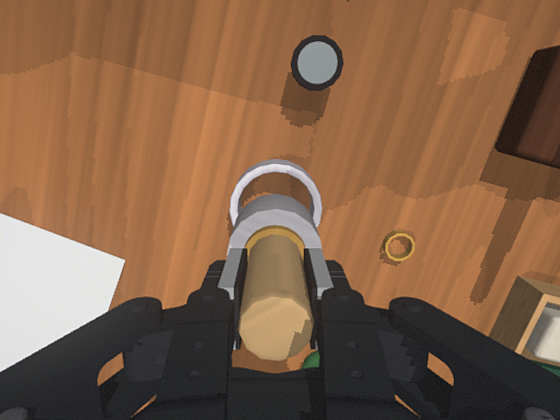

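View pics/s6c.png

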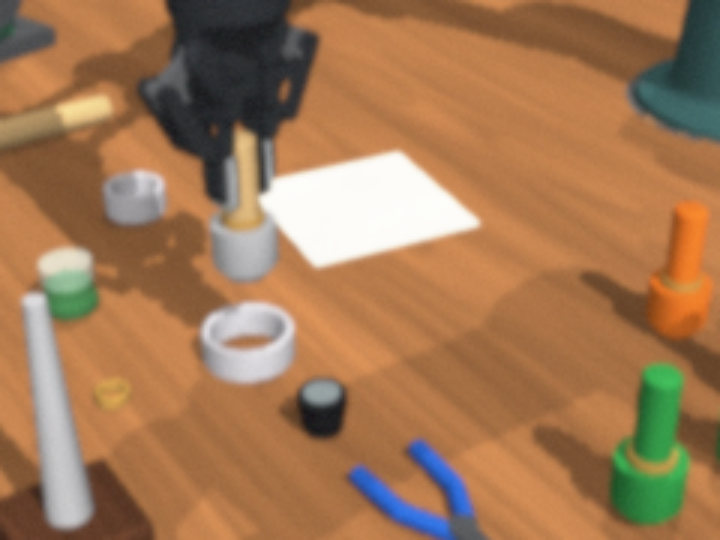

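View pics/t6.png

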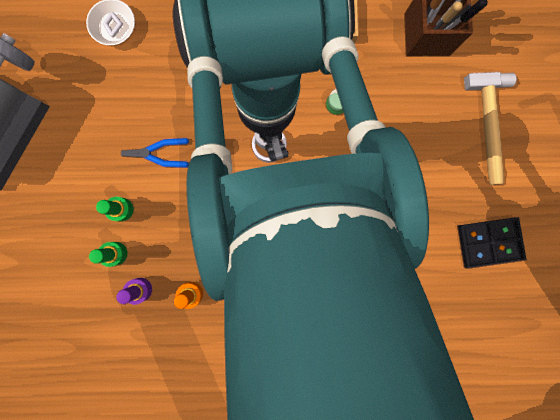

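The wrist view shows the plug rim around (275,225) over the bangle arc at (276,185). I'll fit circles of known radius to both to get the offset and tilt.

```bash
cat >> h.py <<'E'
from scipy.optimize import least_squares
def fitc(W,R,x0):
    f=lambda p:np.hypot(W[:,0]-p[0],W[:,1]-p[1])-R
    r=least_squares(f,x0,loss='soft_l1',f_scale=.001); return r.x, np.std(f(r.x))
E
python3 - <<'E'
from h import *
s,c=cam('wrist'); c=wristview(c,s);P=pts(c);Z=P[...,2];f=c['frame']
x0=[.627,.110]
near=np.hypot(P[...,0]-.627,P[...,1]-.112)<.045
hsv=cv2.cvtColor(f,cv2.COLOR_RGB2HSV)
def edge(m):
    k=max(cv2.findContours(m.astype(np.uint8),cv2.RETR_EXTERNAL,cv2.CHAIN_APPROX_NONE)[0],key=cv2.contourArea)
    return k[:,0]
# bangle outer arc (upper part of picture)
m=(Z>.019)&(Z<.03)&near; ys,xs=np.where(m)
outer=[];inner=[]
for u in range(232,321):
    col=np.where(m[:,u])[0]
    if len(col)==0: continue
    outer.append((u,col.min()-.5))
W=np.array([world_ray(c,u,v,.024)[:2] for u,v in outer]); print('bangle outer',fitc(W,.032,x0),len(W))
# plug top rim outer arc
m=(Z>.1)&(Z<.116)&near
k=[]
for u in range(228,324):
    col=np.where(m[:,u])[0]
    if len(col): k.append((u,col.min()-.5))
k=np.array(k); print(k[::12].tolist())
E
```

```text
bangle outer (array([0.62662196, 0.11013814]), np.float64(0.00028418406988610395)) 89
[[228.0, 248.5], [240.0, 219.5], [252.0, 209.5], [264.0, 205.5], [276.0, 202.5], [288.0, 205.5], [300.0, 211.5], [312.0, 222.5]]
```

```bash
python3 -c "
import cv2;a=cv2.imread('pics/w6.png')[150:370,210:340];cv2.imwrite('pics/w6c.png',cv2.resize(a,None,fx=2.7,fy=2.7,interpolation=cv2.INTER_NEAREST))"
```

```text
(no output)
```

View pics/w6c.png

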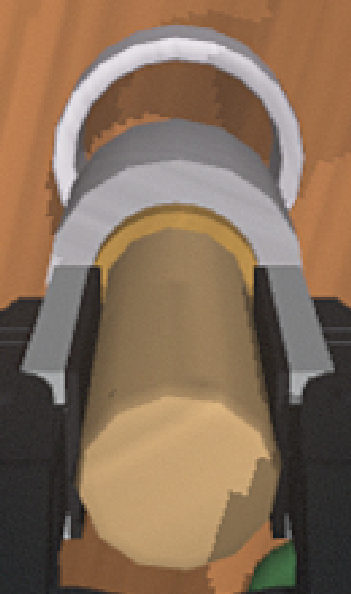

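```bash
python3 - <<'E'
from h import *
s,c=cam('wrist'); c=wristview(c,s);f=c['frame'];P=pts(c)
g=cv2.cvtColor(f,cv2.COLOR_RGB2GRAY).astype(float)
# plug rim: normals of depth: use Z ~ const at top: first row where Z within 1.5mm of plateau
plate=np.median(P[225:232,270:280,2]); print('plug top z',plate)
k=[]
for u in range(236,314):
    col=[v for v in range(195,240) if abs(P[v,u,2]-plate)<.0015]
    if col: k.append((u,min(col)-.5))
W=np.array([world_ray(c,u,v,plate)[:2] for u,v in k]); print('plug rim',fitc(W,.022,[.626,.111]))
# handle top face
hz=np.median(P[320:340,265:285,2]); m=(abs(P[...,2]-hz)<.0015).astype(np.uint8); m[:250]=0;m[:,:235]=0;m[:,318:]=0
hsv=cv2.cvtColor(f,cv2.COLOR_RGB2HSV); m&=((hsv[...,1]>60)).astype(np.uint8)
K=max(cv2.findContours(m,cv2.RETR_EXTERNAL,cv2.CHAIN_APPROX_NONE)[0],key=cv2.contourArea)
W=np.array([world_ray(c,*p[0],hz)[:2] for p in K]); print('handle',hz,fitc(W,.012,[.626,.111]),cv2.minEnclosingCircle(W.astype(np.float32)))
print(np.array(s['tool_pos']).round(4))
E
```

```text
plug top z 0.1136696885663767
plug rim (array([0.62826498, 0.10412742]), np.float64(0.0006882342261760776))
handle 0.1692743144430715 (array([0.62622894, 0.11182747]), np.float64(0.00045621483820762395)) ((0.6261375546455383, 0.11242952942848206), 0.011682316660881042)
[0.6264 0.1105 0.1484]
```

```bash
python3 - <<'E'
from h import *
s,c=cam('wrist'); c=wristview(c,s);P=pts(c)
cv2.imwrite('pics/w7.png',c['frame'][:,:,::-1])
def plane(q):
    A=np.c_[q[:,:2],np.ones(len(q))]; x,_,_,_=np.linalg.lstsq(A,q[:,2],rcond=None); return x[:2].round(3),np.std(A@x-q[:,2]).round(5),q.mean(0).round(4)
print('handle top',plane(P[310:345,255:285].reshape(-1,3)))
print(P[195:235:2,275,2].round(4).tolist()); print(P[195:235:2,275,1].round(4).tolist())
print('L',P[205:250:3,236,2].round(4).tolist()); print('R',P[205:250:3,314,2].round(4).tolist())
# bench check
print('bench',plane(P[10:100,20:150].reshape(-1,3)))
# handle axis (visible side line) : points on handle ridge
print(P[236:310:6,274].round(4).tolist())
E
```

```text
handle top (array([-0.23 ,  1.003]), np.float64(0.00434), array([0.6244, 0.1124, 0.1698]))
[0.0834, 0.0884, 0.0933, 0.0957, 0.1, 0.1027, 0.107, 0.1092, 0.1099, 0.11, 0.1089, 0.1097, 0.1093, 0.1099, 0.109, 0.1104, 0.1139, 0.1145, 0.1141, 0.1146]
[0.1324, 0.1326, 0.1328, 0.1324, 0.1325, 0.1323, 0.1325, 0.1322, 0.1315, 0.1306, 0.1294, 0.1288, 0.1277, 0.127, 0.1259, 0.1254, 0.1256, 0.1249, 0.1239, 0.1232]
L [0.0235, 0.0243, 0.0232, 0.0237, 0.0237, 0.0865, 0.0954, 0.1037, 0.1096, 0.1098, 0.1089, 0.1092, 0.1094, 0.11, 0.1103]
R [0.0224, 0.023, 0.0225, 0.0233, 0.0241, 0.0239, 0.091, 0.1032, 0.1092, 0.1089, 0.1098, 0.1089, 0.1088, 0.1105, 0.1089]
bench (array([ 0.272, -0.105]), np.float64(0.01745), array([0.4774, 0.1736, 0.0011]))
[[0.6229, 0.1224, 0.1168], [0.6229, 0.1226, 0.1246], [0.6229, 0.1227, 0.1314], [0.6229, 0.1227, 0.1376], [0.6228, 0.1232, 0.1444], [0.623, 0.1225, 0.148], [0.6231, 0.1222, 0.1524], [0.6229, 0.1229, 0.1584], [0.6228, 0.1235, 0.1637], [0.6231, 0.1224, 0.1655], [0.6233, 0.1216, 0.1677], [0.6236, 0.1206, 0.1694], [0.6241, 0.1186, 0.1693]]
```

The first rim fit had locked onto the 4 mm collar. The plug wall (y 0.1324 constant) and the handle side (y 0.1227 constant) are vertical, so the gauge is upright. It sits about 1.5 mm off the bangle centre in y. I'll correct that and lower.

play_rows(
  deltas=[
    {"wx":0,"wy":0,"wz":0,"x":0.5,"y":-1.5,"z":0,"fingers":1},
    {"wx":0,"wy":0,"wz":0,"x":0.5,"y":-1.5,"z":-10,"fingers":1},
    {"wx":0,"wy":0,"wz":0,"x":0.5,"y":-1.5,"z":-22,"fingers":1},
    {"wx":0,"wy":0,"wz":0,"x":0.5,"y":-1.5,"z":-34,"fingers":1},
    {"wx":0,"wy":0,"wz":0,"x":0.5,"y":-1.5,"z":-42,"fingers":1},
    {"wx":0,"wy":0,"wz":0,"x":0.5,"y":-1.5,"z":-50,"fingers":1},
    {"wx":0,"wy":0,"wz":0,"x":0.5,"y":-1.5,"z":-55,"fingers":1},
    {"wx":0,"wy":0,"wz":0,"x":0.5,"y":-1.5,"z":-60,"fingers":1},
    {"wx":0,"wy":0,"wz":0,"x":0.5,"y":-1.5,"z":-64,"fingers":1},
    {"wx":0,"wy":0,"wz":0,"x":0.5,"y":-1.5,"z":-67,"fingers":1},
    {"wx":0,"wy":0,"wz":0,"x":0.5,"y":-1.5,"z":-69,"fingers":1},
    {"wx":0,"wy":0,"wz":0,"x":0.5,"y":-1.5,"z":-69,"fingers":1},
    {"wx":0,"wy":0,"wz":0,"x":0.5,"y":-1.5,"z":-69,"fingers":1},
  ],
)

```text
time: 8.38
tool_pos: [0.6273, 0.1085, 0.0794]
tcp_rot: [1.014, 1.322, -1.014]
wrist_force: [-0.2, 0.6, -3.4]
width: 0.266
```

```bash
python3 - <<'E'
from h import *
s,c=cam('wrist','w8.png'); s2,c2=cam('scene'); 
cv2.imwrite('pics/s8c.png',cv2.resize(c2['frame'][150:290,130:320,::-1],None,fx=4,fy=4))
print(s['time'],np.array(s['tool_pos']).round(4),np.array(s['wrist_force']).round(2),np.array(s['torque']).round(2))
E
```

```text
8.375 [0.6273 0.1085 0.0794] [-0.15  0.57 -3.43] [-0.03 -0.03 -0.  ]
```

View pics/w8.png

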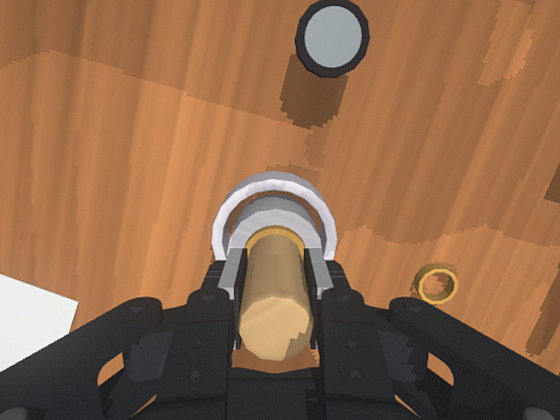

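View pics/s8c.png

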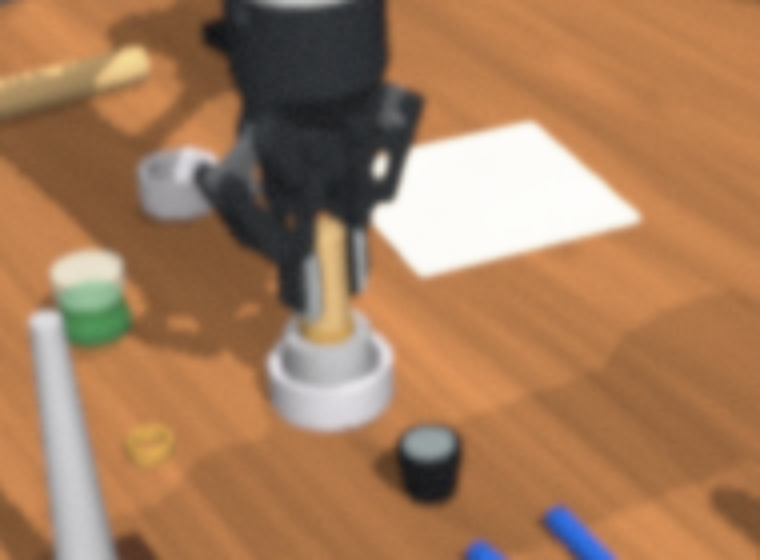

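The wrist view shows the plug inside the bangle ring (centre about (275,240)) with a gap all round. The scene view shows it seated deep, and −3.4 N is just the gauge's weight. I'll touch the bench, then slide to the sheet.

play_rows(
  deltas=[
    {"wx":0,"wy":0,"wz":0,"x":0,"y":0,"z":-1,"fingers":1},
    {"wx":0,"wy":0,"wz":0,"x":0,"y":0,"z":-1,"fingers":1},
    {"wx":0,"wy":0,"wz":0,"x":0,"y":0,"z":1,"fingers":1},
    {"wx":0,"wy":0,"wz":0,"x":-4,"y":-3,"z":1,"fingers":1},
    {"wx":0,"wy":0,"wz":0,"x":-12,"y":-9,"z":1,"fingers":1},
    {"wx":0,"wy":0,"wz":0,"x":-24,"y":-18,"z":1,"fingers":1},
    {"wx":0,"wy":0,"wz":0,"x":-38,"y":-29,"z":1,"fingers":1},
    {"wx":0,"wy":0,"wz":0,"x":-52,"y":-40,"z":1,"fingers":1},
    {"wx":0,"wy":0,"wz":0,"x":-66,"y":-51,"z":1,"fingers":1},
    {"wx":0,"wy":0,"wz":0,"x":-80,"y":-61,"z":1,"fingers":1},
    {"wx":0,"wy":0,"wz":0,"x":-94,"y":-72,"z":1,"fingers":1},
    {"wx":0,"wy":0,"wz":0,"x":-108,"y":-83,"z":1,"fingers":1},
    {"wx":0,"wy":0,"wz":0,"x":-122,"y":-93,"z":1,"fingers":1},
    {"wx":0,"wy":0,"wz":0,"x":-136,"y":-104,"z":1,"fingers":1},
    {"wx":0,"wy":0,"wz":0,"x":-150,"y":-115,"z":1,"fingers":1},
    {"wx":0,"wy":0,"wz":0,"x":-164,"y":-125,"z":1,"fingers":1},
    {"wx":0,"wy":0,"wz":0,"x":-175,"y":-134,"z":1,"fingers":1},
    {"wx":0,"wy":0,"wz":0,"x":-182,"y":-139,"z":1,"fingers":1},
    {"wx":0,"wy":0,"wz":0,"x":-186,"y":-142,"z":1,"fingers":1},
    {"wx":0,"wy":0,"wz":0,"x":-186,"y":-142,"z":1,"fingers":1},
  ],
)

```text
time: 10.98
tool_pos: [0.441, -0.0336, 0.0803]
tcp_rot: [1.014, 1.322, -1.014]
wrist_force: [0.2, -0.2, -4.5]
width: 0.266
```

```bash
python3 - <<'E'
from h import *
s,c=cam('wrist','w9.png'); s2,c2=cam('scene','s9.png')
print(s['time'],np.array(s['tool_pos']).round(4),np.array(s['wrist_force']).round(2),np.array(s['torque']).round(2),s['width'])
c=wristview(c,s);P=pts(c);Z=P[...,2];X=s['tool_pos']
m=(Z>.019)&(Z<.03)&(np.hypot(P[...,0]-X[0],P[...,1]-X[1])<.05)
k=[(u,np.where(m[:,u])[0].min()-.5) for u in range(225,326) if m[:,u].any()]
W=np.array([world_ray(c,u,v,.024)[:2] for u,v in k]); print('bangle',fitc(W,.032,X[:2]))
E
```

```text
10.975 [ 0.441  -0.0336  0.0803] [ 0.23 -0.2  -4.52] [ 0.04 -0.03 -0.  ] 0.26586689341787145
bangle (array([ 0.44296551, -0.0299561 ]), np.float64(0.00023130707437761628))
```

View pics/w9.png

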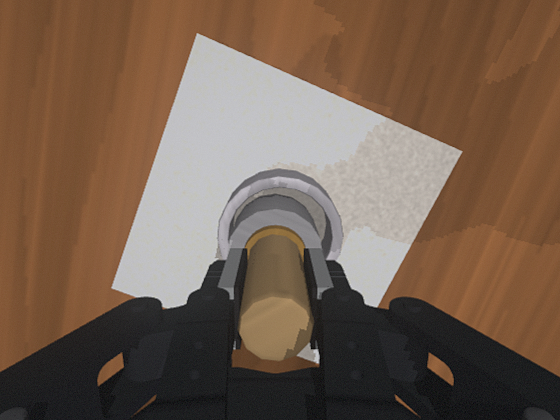

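View pics/s9.png

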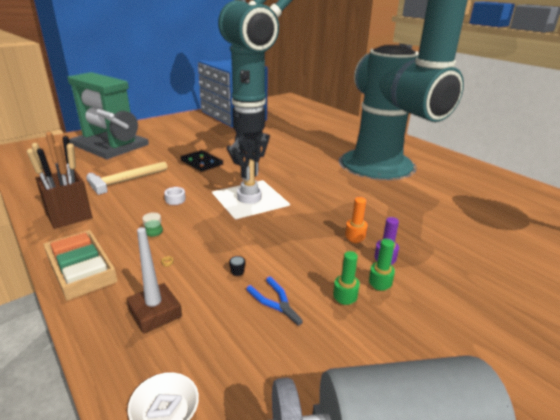

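The bangle sits at about (0.443, −0.030), mid-sheet: ring centre (280,225) in the wrist view, with white paper all round it. I'll centre the gauge, lift it out and carry it to the bare bench near (0.50, 0.13).

play_rows(
  deltas=[
    {"wx":0,"wy":0,"wz":0,"x":2,"y":3,"z":0,"fingers":1},
    {"wx":0,"wy":0,"wz":0,"x":2,"y":3,"z":0,"fingers":1},
    {"wx":0,"wy":0,"wz":0,"x":2,"y":3,"z":8,"fingers":1},
    {"wx":0,"wy":0,"wz":0,"x":2,"y":3,"z":20,"fingers":1},
    {"wx":0,"wy":0,"wz":0,"x":2,"y":3,"z":40,"fingers":1},
    {"wx":0,"wy":0,"wz":0,"x":2,"y":3,"z":60,"fingers":1},
    {"wx":0,"wy":0,"wz":0,"x":5,"y":12,"z":65,"fingers":1},
    {"wx":0,"wy":0,"wz":0,"x":15,"y":40,"z":65,"fingers":1},
    {"wx":0,"wy":0,"wz":0,"x":28,"y":75,"z":65,"fingers":1},
    {"wx":0,"wy":0,"wz":0,"x":40,"y":110,"z":65,"fingers":1},
    {"wx":0,"wy":0,"wz":0,"x":52,"y":145,"z":60,"fingers":1},
    {"wx":0,"wy":0,"wz":0,"x":60,"y":164,"z":50,"fingers":1},
    {"wx":0,"wy":0,"wz":0,"x":60,"y":164,"z":35,"fingers":1},
    {"wx":0,"wy":0,"wz":0,"x":60,"y":164,"z":20,"fingers":1},
    {"wx":0,"wy":0,"wz":0,"x":60,"y":164,"z":10,"fingers":1},
    {"wx":0,"wy":0,"wz":0,"x":60,"y":164,"z":4,"fingers":1},
    {"wx":0,"wy":0,"wz":0,"x":60,"y":164,"z":1,"fingers":1},
    {"wx":0,"wy":0,"wz":0,"x":60,"y":164,"z":0,"fingers":1},
    {"wx":0,"wy":0,"wz":0,"x":60,"y":164,"z":0,"fingers":1},
  ],
)

```text
time: 13.45
tool_pos: [0.5016, 0.1305, 0.0807]
tcp_rot: [1.015, 1.321, -1.014]
wrist_force: [-0.1, 0.2, -3.8]
width: 0.271
```

```bash
python3 - <<'E'
from h import *
s,c=cam('wrist','w10.png'); s2,c2=cam('scene','s10.png')
print(s['time'],np.array(s['tool_pos']).round(4),np.array(s['wrist_force']).round(2),np.array(s['torque']).round(2),s['width'])
c=wristview(c,s);P=pts(c);print('handle side',P[250:300:6,274].round(4).tolist())
E
```

```text
13.45 [0.5016 0.1305 0.0807] [-0.09  0.15 -3.76] [-0.   -0.01 -0.  ] 0.2707452716224104
handle side [[0.4981, 0.1426, 0.0654], [0.4981, 0.1424, 0.071], [0.4981, 0.1426, 0.077], [0.4981, 0.1427, 0.0824], [0.4982, 0.1422, 0.0859], [0.4981, 0.1429, 0.0919], [0.4982, 0.1426, 0.0954], [0.4982, 0.1424, 0.0988], [0.4984, 0.1418, 0.1014]]
```

View pics/s10.png

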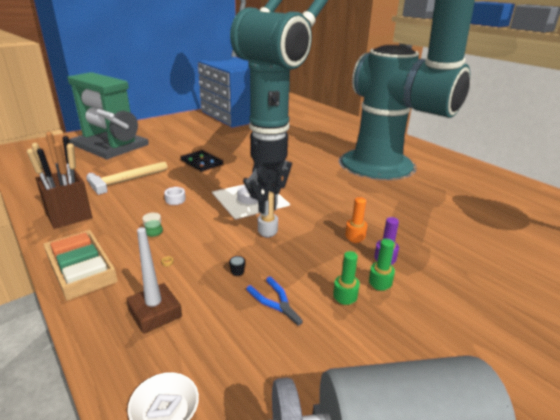

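The gauge is out of the bangle and upright, hanging about 1–2 mm above the bench at scene (268,225). I'll lower it gently until it touches.

play_rows(
  deltas=[
    {"wx":0,"wy":0,"wz":0,"x":0,"y":0,"z":-1,"fingers":1},
    {"wx":0,"wy":0,"wz":0,"x":0,"y":0,"z":-1.5,"fingers":1},
    {"wx":0,"wy":0,"wz":0,"x":0,"y":0,"z":-1.5,"fingers":1},
  ],
)

```text
time: 13.92
tool_pos: [0.5013, 0.1306, 0.079]
tcp_rot: [1.014, 1.322, -1.014]
wrist_force: [-0.5, -0.4, -2.6]
width: 0.268
```

play_rows(
  deltas=[
    {"wx":0,"wy":0,"wz":0,"x":0,"y":0,"z":-0.5,"fingers":1},
    {"wx":0,"wy":0,"wz":0,"x":0,"y":0,"z":-0.5,"fingers":1},
    {"wx":0,"wy":0,"wz":0,"x":0,"y":0,"z":-0.5,"fingers":1},
  ],
)

```text
time: 14.3
tool_pos: [0.5014, 0.1306, 0.079]
tcp_rot: [1.014, 1.322, -1.014]
wrist_force: [-1.9, -0.1, 5.8]
width: 0.27
```

The bench is now carrying it (+5.8 N, the same as at the grasp). Opening and retreating straight up.

play_rows(
  deltas=[
    {"wx":0,"wy":0,"wz":0,"x":0,"y":0,"z":0,"fingers":0.3},
    {"wx":0,"wy":0,"wz":0,"x":0,"y":0,"z":0,"fingers":0.1},
    {"wx":0,"wy":0,"wz":0,"x":0,"y":0,"z":0,"fingers":-0.2},
    {"wx":0,"wy":0,"wz":0,"x":0,"y":0,"z":0,"fingers":-0.4},
    {"wx":0,"wy":0,"wz":0,"x":0,"y":0,"z":0,"fingers":-0.4},
    {"wx":0,"wy":0,"wz":0,"x":0,"y":0,"z":15,"fingers":-0.4},
    {"wx":0,"wy":0,"wz":0,"x":0,"y":0,"z":40,"fingers":-0.4},
    {"wx":0,"wy":0,"wz":0,"x":0,"y":0,"z":80,"fingers":-0.4},
    {"wx":0,"wy":0,"wz":0,"x":0,"y":0,"z":120,"fingers":-0.4},
    {"wx":0,"wy":0,"wz":0,"x":0,"y":0,"z":160,"fingers":-0.4},
    {"wx":0,"wy":0,"wz":0,"x":40,"y":40,"z":180,"fingers":-0.4},
    {"wx":0,"wy":0,"wz":0,"x":80,"y":90,"z":180,"fingers":-0.4},
    {"wx":0,"wy":0,"wz":0,"x":90,"y":140,"z":180,"fingers":-0.4},
    {"wx":0,"wy":0,"wz":0,"x":60,"y":190,"z":180,"fingers":-0.4},
    {"wx":0,"wy":0,"wz":0,"x":30,"y":240,"z":180,"fingers":-0.4},
    {"wx":0,"wy":0,"wz":0,"x":-20,"y":280,"z":180,"fingers":-0.4},
    {"wx":0,"wy":0,"wz":0,"x":-20,"y":280,"z":180,"fingers":-0.4},
  ],
)

```text
time: 16.42
tool_pos: [0.478, 0.4134, 0.2594]
tcp_rot: [1.011, 1.325, -1.01]
wrist_force: [0.7, -0.6, -0.7]
width: 0.699
```

```bash
python3 - <<'E'
from h import *
s2,c2=cam('scene','s11.png')
s,c=cam('top','t11.png'); P=pts(c);Z=P[...,2]
print(s['time'],np.array(s['wrist_force']).round(2))
for n,(x,y) in {'wide':(.443,-.031),'narrow':(.603,-.130)}.items():
    m=((Z>.019)&(Z<.03)&(np.hypot(P[...,0]-x,P[...,1]-y)<.045)).astype(np.uint8)
    for k in cv2.findContours(m,cv2.RETR_EXTERNAL,cv2.CHAIN_APPROX_NONE)[0]:
        if len(k)>30:
            W=np.array([world_ray(c,*q[0],.024)[:2] for q in k],np.float32); print(n,cv2.minEnclosingCircle(W))
for lo,hi in((.09,.108),(.036,.046)):
    q=P[(Z>lo)&(Z<hi)&(np.hypot(P[...,0]-.5014,P[...,1]-.1306)<.04)]
    if len(q): print(lo,((q.min(0)+q.max(0))/2).round(4),np.ptp(q,axis=0).round(3))
E
```

```text
16.475 [ 0.44 -0.17 -0.25]
wide ((0.44504550099372864, -0.031067170202732086), 0.03185180947184563)
narrow ((0.6031157970428467, -0.12941020727157593), 0.02532641589641571)
0.09 [0.5027 0.1301 0.0971] [0.023 0.022 0.009]
0.036 [0.503  0.1301 0.041 ] [0.041 0.041 0.01 ]
```

View pics/t11.png

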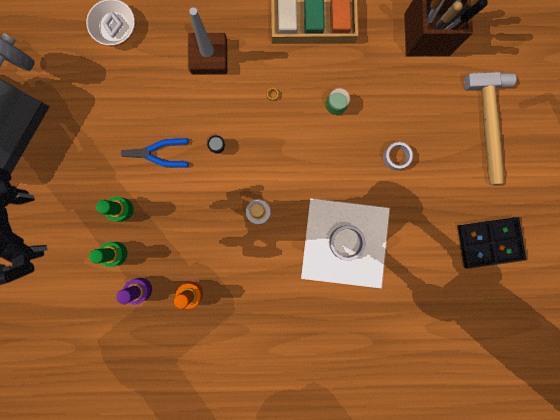

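View pics/s11.png

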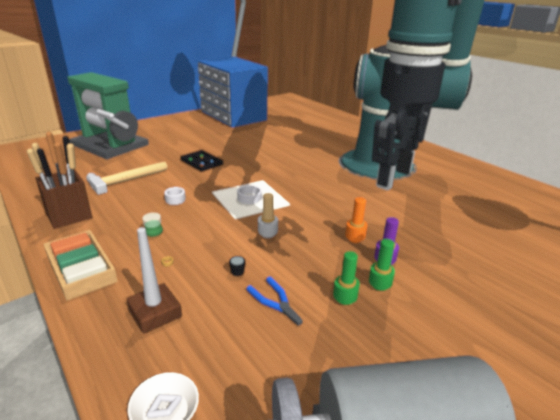

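The wide bangle lies mid-sheet (top view (347,242)) and the gauge stands upright at (258,211). The narrow bangle at (398,155) and the look-alikes haven't moved, and the arm is clear.

```bash
python3 -c "
from h import *
print(finish_job())"
```

```text
the job is handed in; nothing more can be done
None
```

I gripped the gauge by its wooden handle and lowered it upright through the wide bangle until the nose was down at the bench. I then slid the bangle onto the paper, lifted the gauge out and stood it on the bench. The job was handed in at about 16.5 s of the 51 s.

**Last checks, from the top camera:**
- **Wide bangle:** it lies at (0.445, −0.031). The sheet centre is (0.444, −0.031), so about 43 mm of paper shows all round.
- **Gauge:** it stands upright at (0.503, 0.130). The handle top and the plug agree within 0.5 mm.
- **Narrow bangle:** it is unmoved, within 1 mm of its first reading.
- **Look-alikes and arm:** the green, orange and purple look-alikes look unmoved, and the arm touches nothing.

**Disagreements and failures along the way:**
- The top and wrist cameras differed by about 2 mm, which is within the stated calibration.
- One circle fit of the plug rim locked onto the brass collar and wrongly suggested a tilt. Depth readings along the plug wall and handle showed the gauge was vertical.
- The first move call was refused because some row keys were missing, and nothing moved.

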